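# Make up an injection kit and a skin-polishing kit

## Robot

A 6-joint arm with a two-finger parallel gripper is mounted at the origin on a cart in front of the work surface, level with it; the furniture and walls round the work are solid. World frame = base frame: x ahead of the robot, y to its left, z up, the work surface at z = 0. Lengths are in m, angles in degrees, forces in N, time in s.
With the tool pointing down it reaches from about 0.4 to 0.825 m from the base axis. Payload 7 kg.
Tool frame: the origin (TCP) lies midway between the tips of the shut fingers; the grasp point (between the pads) lies 19 mm behind it; z points along the fingers, y is the line along which they close (so a half turn about z gives the same grasp; the last joint's range is limited). The gripper opens to 88 mm and grips with 3 to 60 N. Pads are 19 mm wide; open, the fingers measure 130 mm over their backs; the gripper's body (78 mm by 193 mm) begins 47 mm behind the grasp point.
Start: joints at [-53.222, 20.546, 0.682, 0, -70.136, -16.507], TCP at [0.234, -0.633, 0.227] pointing down, gripper open.
Joint ranges: [-176.03, 176.03], [-82.01, 121.73], [-58.28, 71.71], [-173.87, 95.51], [-174.79, -0.11], [-173.66, 173.66]. Speed limits (degrees/s): [136.94, 136.94, 172.46, 180, 180, 180].

## Interface

Orientations are given as [roll, pitch, yaw] about the fixed x, y, z axes, in that order (R = Rz(yaw) Ry(pitch) Rx(roll)).
In Python, from plant import ctrl gives the robot as it stands. The module is installed in compiled form; this text tells all that it offers.
- The arm moves only by the tool send_rows, never from a script. Its argument "plan" is a list that holds one entry, the list of rows, each a list of 6 numbers: the shift along the tool's x, y, z in normalised numbers (1 is 40 cm), then the turn, a rotation vector about the tool's x, y, z in normalised numbers (1 is 180 degrees). A call has 1 to 8 rows; each row is the pose to reach, as a shift and turn from the pose commanded when the call began, along the tool's axes at that moment; what a row does not reach only later rows make up. A row lasts 1/12 s, in which the tool goes at most 41.7 mm and 7.16 degrees, less where a joint would pass 70% of its speed; a pose out of reach is approached as far as the arm can. A shift or turn number past 1, either way, is cut back to 1. A call with a gripper value outside its range is refused whole. "fingers" is the opening, from 0 (shut) to 1 (fully open), set as the call begins (left out, the last holds). The fingers move at their own pace and stop on an object; the grip force is fixed at half the most. Time passes only in rows, so rows that repeat a pose let the fingers close. It gives the time, the measured TCP pose, the force, the opening and the grip force at its end, in the units of the state.
- ctrl.get_obs(): the state, without advancing time (a new reading comes with each control period).
- ctrl.snapshot(name): name is "scene" or "top"; returns a dict with "img" (480x640x3 uint8, red, green, blue), "K" (3x3 intrinsics, pixels), "k1" (the pictures are not rectified: a ray, as slopes to the right and down, at radius r is drawn at 1 + k1 r^2 times it, then the intrinsics apply), "pose" (4x4, takes a point from camera to world coordinates). Camera axes: x right, y down, z forward; pixel columns grow to the right and rows downward; lengths in m; the calibration is good to about 2 mm. A picture is of the moment at which its call begins. There is no depth.
- ctrl.close_job(): hands the job in; it is judged then, once.
The state is a dict: "clock": time; "joint_pos": joint angles; "qvel": joint speeds; "tau": joint torques, N m; "tool_pos": TCP position; "orientation": TCP orientation; "force": force on the tool from outside, world axes, zero at the start; "moment": the same for the moment, N m; "opening": finger opening in m; "gripper_force": force on a finger pad.
Only numpy, scipy, OpenCV 4.12 (cv2) and the standard library are available. Lean on these libraries where they do the work, as an engineer would, in place of code of your own. Each camera call takes 0.05 s, during which the arm holds its last target. There are 200 camera calls.

## Task

Make up two kits from the stock between the trays. Injection kit, in the tray with two bays: lay the syringe along the wide bay and stand the taller vial in the narrow one. Polishing kit, in the tray with three bays: lay the handpiece along the long bay, set the smaller cream pot in the large square bay and stand the shorter vial in the small bay; everything flat or upright on the tray floor, clear of the ribs, and the large cream pot left where it stands.

Things in the scene. Friction and masses are not known exactly. Their poses are not given: they have to be found in the camera images.
- tray_two: Low steel tray, fixed, 185 mm (its x) by 123 mm (y); origin at the centre of the underside. Floor 3 mm thick, rim 10 mm and ribs 8 mm high over the table, 3 mm thick. A rib along x makes two bays, 179 mm long inside: wide bay 66 mm wide, centre line y = +25.5 mm; narrow bay 48 mm wide, centre line y = -34.5 mm. A lamp head hangs 0.39 m up at world x 0.61 to 0.80, y 0.05 to 0.24 m.
- tray_three: Low steel tray, fixed, 185 mm (its x) by 159 mm (y); origin at the centre of the underside. Floor 3 mm thick, rim 10 mm and ribs 8 mm high over the table, 3 mm thick. Three bays (inside, x by y): long bay 179 x 66 mm, centre (0, +43.5) mm; large square bay 102 x 84 mm, centre (+38.5, -34.5) mm; small bay 74 x 84 mm, centre (-52.5, -34.5) mm.
- syringe: Capped clear syringe lying flat, 146 x 25 x 18 mm, 11 to 17 g. Long axis x, needle cap at +x; origin under its middle at the underside. Barrel 16.4 mm in diameter from x = -31 to +32 mm, its axis 9 mm up; finger flange 25 mm wide at x = -32 mm, plunger behind it.
- handpiece: Pale tapering handpiece with a dark band, lying on the table, 148 x 21 x 21 mm, about 0.1 kg. Long axis is its x, thin tip at +x; the origin lies under its middle, level with its underside. Grasp it across its y near the middle, where it is about 20 mm wide.
- tall_vial: The taller vial, pale, stoppered, 30 mm in diameter and 54 mm high, standing upright; body 45 mm high. Origin at the centre of its underside, z up.
- short_vial: The shorter vial, brown, stoppered, 26 mm in diameter and 42 mm high, standing upright; body 34 mm high. Origin at the centre of its underside, z up.
- small_pot: The smaller cream pot: closed, round, 63 mm across the ribbed lid and 34 mm high, tan lid over a white body. The lid is fixed and fills the upper 15 mm. Origin at the centre of its underside, z up.
- large_pot: The larger, flatter cream pot, all pale, 71 mm across and 30 mm high; loose. It belongs to neither kit and is to be left where it stands. Origin at the centre of its underside, z up.
Things that resemble listed ones, but are neither listed nor needed, are in the scene too. Leave any orange or purple look-alike of the short_vial alone.

How it is judged:
By the outcome, as a careful person would: the job done as asked, in the order asked, and still so for the second after the job is handed in, with the robot touching nothing.
It also fails if it takes over 118 s, if anything falls off the work surface, if the arm or the gripper's body presses on something with over 40 N, if the wrist force passes 120 N, or if a joint passes its speed limit or range.

## Working session

There is one attempt and no reset: what is moved stays moved. The work goes in short steps, Python scripts to look and compute and a tool call to move; the robot and the scene stay as the last step left them, time stands still between calls to the robot, and variables do not carry over. Pictures are saved under pics/ and viewed, at most 14 in all, crops included, and the job is handed in when it is done.

Besides the shell and the picture viewer there is one more tool, called after ">>>" as name([rows], argument=value, ...), one row to a line, values as JSON. send_rows: Moves the arm, as the interface text tells. Its arguments: {"type":"object","properties":{"plan":{"type":"array","items":{"type":"array","items":{"type":"array","items":{"type":"number"}}}},"fingers":{"type":"number"}},"required":["plan"]}

```bash
mkdir -p pics; python3 - <<'E'
from plant import ctrl
import cv2,numpy as np
print(ctrl.get_obs())
for n in("scene","top"):
    s=ctrl.snapshot(n);cv2.imwrite(f"pics/{n}0.png",s["img"][:,:,::-1]);print(n,s["K"],s["k1"],s["pose"])
E
```

```text
{'clock': 0.0, 'joint_pos': array([-5.32224033e+01,  2.05914358e+01,  6.32483395e-01, -1.88574999e-02,
       -7.01360256e+01, -1.65057869e+01]), 'qvel': array([ 0.03234026, -0.01789838,  0.09795361,  0.02905939, -0.07842677,
        0.03976659]), 'tau': array([-2.79070860e-03, -5.82718849e+01,  2.93050861e+01,  6.99748546e+00,
        6.72389375e-03, -1.56904480e-04]), 'tool_pos': array([ 0.23364893, -0.63273943,  0.22561685]), 'orientation': array([ 1.79903899e+02, -9.99024029e-03, -1.59734604e+02]), 'force': array([ 0.4087651 , -0.64580808,  0.00256654]), 'moment': array([ 0.00665844, -0.01399508, -0.04744578]), 'gripper_force': 0.0, 'opening': 0.08748424042893184}
scene [[461.83848146   0.         320.54670977]
 [  0.         461.83848146 235.9131542 ]
 [  0.           0.           1.        ]] -0.05354645195966333 [[-0.67760575 -0.37576198  0.63218145 -0.02364631]
 [-0.73507466  0.37259782 -0.56642397  0.50842119]
 [-0.02270883 -0.8485127  -0.52868753  0.51474806]
 [ 0.          0.          0.          1.        ]]
top [[579.69745465   0.         325.66746478]
 [  0.         579.69745465 246.40452397]
 [  0.           0.           1.        ]] -0.1854090278801989 [[ 1.94383771e-02 -9.93963632e-01  1.07974288e-01  3.79969179e-01]
 [-9.99798651e-01 -1.98624434e-02 -2.85330146e-03  1.18170669e-03]
 [ 4.98071107e-03 -1.07897084e-01 -9.94149592e-01  1.34432531e+00]
 [ 0.00000000e+00  0.00000000e+00  0.00000000e+00  1.00000000e+00]]
```

View pics/top0.png

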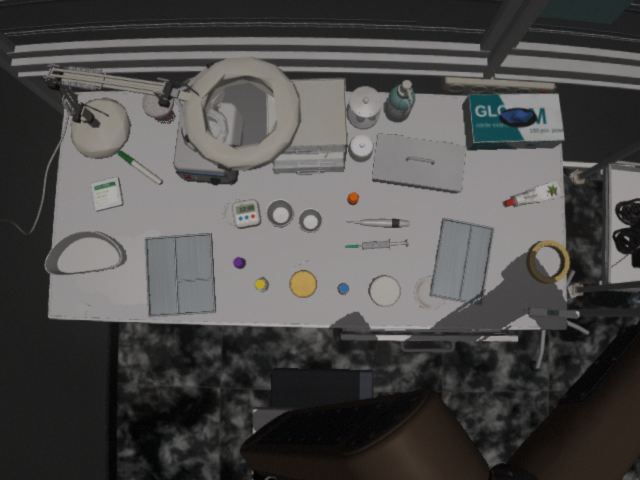

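View pics/scene0.png

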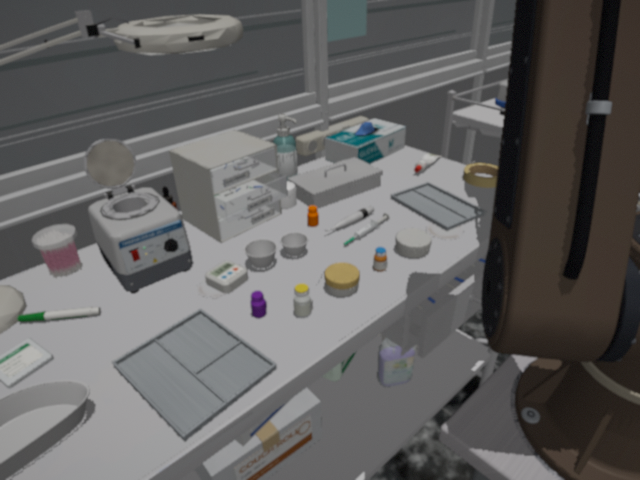

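Top view: tray_three is at about (181,274) and tray_two at (462,260). The syringe is at (377,245), handpiece (378,223), pale tall vial with yellow cap (261,285), small pot (303,284), brown short vial with blue cap (343,288) and large pot (384,291). The purple (239,263) and orange (353,199) look-alikes stay put.

```bash
cat > h.py <<'E'
import cv2,numpy as np
from plant import ctrl
def w2p(s,P):
    T=np.linalg.inv(s["pose"]);r,_=cv2.Rodrigues(T[:3,:3])
    return cv2.projectPoints(np.array(P,float).reshape(-1,1,3),r,T[:3,3],s["K"],np.array([s["k1"],0,0,0.]))[0][:,0]
def p2w(s,uv,z):
    n=cv2.undistortPoints(np.array(uv,float).reshape(-1,1,2),s["K"],np.array([s["k1"],0,0,0.]))[:,0]
    d=np.c_[n,np.ones(len(n))]@s["pose"][:3,:3].T;o=s["pose"][:3,3]
    return o+d*((np.broadcast_to(z,len(n))-o[2])/d[:,2])[:,None]
E
python3 - <<'E'
from h import *
i=cv2.imread("pics/top0.png")
c=lambda x0,y0,x1,y1,k:cv2.resize(i[y0:y1,x0:x1],None,fx=k,fy=k,interpolation=cv2.INTER_CUBIC)
a=cv2.vconcat([c(335,205,495,315,5)])
cv2.imwrite("pics/a.png",a)
cv2.imwrite("pics/b.png",c(140,225,360,325,3.6 if 0 else 3.6))
E
```

```text
(no output)
```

View pics/a.png

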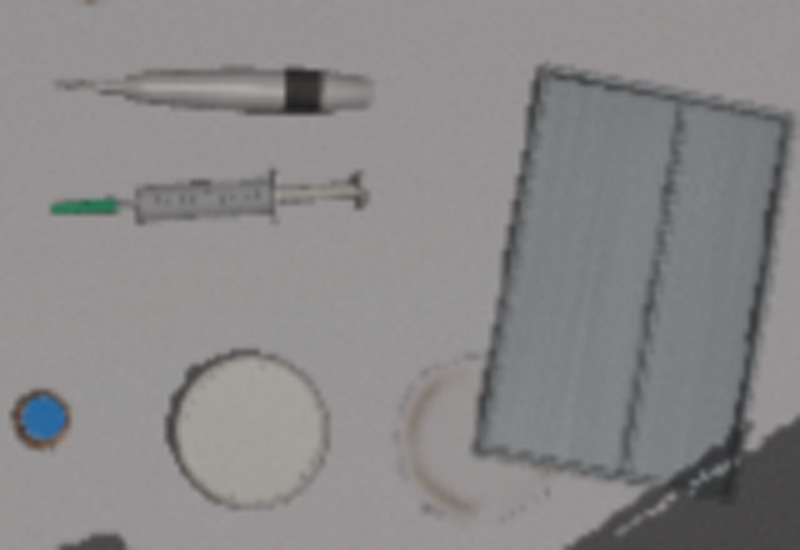

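View pics/b.png

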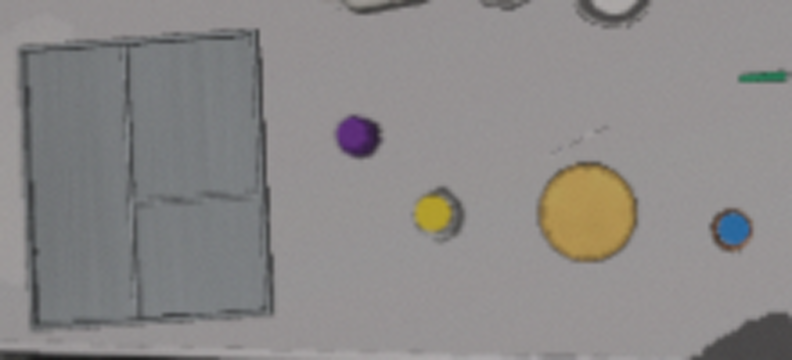

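Crops: tray_two's wide bay is on the left, and its corners are at (540,66), (792,118), (730,497) and (478,452). Tray_three's corners are at (20,46), (258,30), (273,313) and (33,327), with the long bay left and the small bay at the bottom right. Both trays have +x pointing up in the image.

```bash
python3 - <<'E'
from h import *
s=ctrl.snapshot("top")
A=lambda *u:(np.array(u)+.5)/5-.5+[335,205]
B=lambda *u:(np.array(u)+.5)/3.6-.5+[140,225]
np.set_printoptions(precision=4,suppress=True)
def tray(c,w):
    W=p2w(s,c,.010)[:,:2]  # TL,TR,BR,BL -> (+x+y),(+x-y),(-x-y),(-x+y)
    L=np.array([[.0925,w],[.0925,-w],[-.0925,-w],[-.0925,w]])
    m=W.mean(0);H=(L.T@(W-m));th=np.arctan2(H[0,1]-H[1,0],H[0,0]+H[1,1])
    R=np.array([[np.cos(th),-np.sin(th)],[np.sin(th),np.cos(th)]])
    print("tray",m,np.degrees(th),"res",(W-m-L@R.T)*1000);return lambda p:m+R@np.array(p)
f2=tray(A((540,66),(792,118),(730,497),(478,452)),.0615)
f3=tray(B((20,46),(258,30),(273,313),(33,327)),.0795)
print("wide",f2((0,.0255)),"narrow",f2((0,-.0345)))
print("long",f3((0,.0435)),"sq",f3((.0385,-.0345)),"small",f3((-.0525,-.0345)))
for n,p,z in(("tall",B((433,213)),.054),("short",B((733,229)),.042),("pot",B((588,212)),.034),("short2",A((42,418)),.042),("Lpot",A((249,429)),.03)):print(n,p2w(s,p,z)[0])
for n,p,z in(("hand",A((55,84),(373,92),(255,90)),.0105),("syr",A((52,208),(366,189),(136,204),(274,195)),.009)):
    w=p2w(s,p,z)[:,:2];print(n,w,"mid",(w[0]+w[1])/2,"len",np.hypot(*(w[0]-w[1])),"ang",np.degrees(np.arctan2(*(w[0]-w[1])[::-1])))
# check in scene view
print("obstacles orange,purple", p2w(s,[(353,199),(239,263)],.042))
E
```

```text
tray [ 0.497  -0.3216] -9.618141969170566 res [[-0.4823  0.3803]
 [-1.7995  0.18  ]
 [ 1.673   0.6146]
 [ 0.6087 -1.1748]]
tray [0.4531 0.3358] 5.142761308468091 res [[-0.3612  0.2473]
 [-1.2134  0.1404]
 [ 0.5729  0.1323]
 [ 1.0018 -0.52  ]]
wide [ 0.5012 -0.2964] narrow [ 0.4912 -0.3556]
long [0.4492 0.3792] sq [0.4945 0.3049] small [0.4039 0.2968]
tall [0.4333 0.1424 0.054 ]
short [ 0.4277 -0.0439  0.042 ]
pot [0.4369 0.0471 0.034 ]
short2 [ 0.4278 -0.0433  0.042 ]
Lpot [ 0.425  -0.1378  0.03  ]
hand [[ 0.5843 -0.0479]
 [ 0.5837 -0.1967]
 [ 0.5834 -0.1413]] mid [ 0.584  -0.1223] len 0.14880191949212146 ang 89.78505836895711
syr [[ 0.5264 -0.0474]
 [ 0.5382 -0.1937]
 [ 0.529  -0.0864]
 [ 0.5345 -0.1507]] mid [ 0.5323 -0.1206] len 0.1467671772424968 ang 94.62340166828548
obstacles orange,purple [[ 0.6316 -0.0629  0.042 ]
 [ 0.4798  0.1926  0.042 ]]
```

```bash
cat >> h.py <<'E'
def go(x,y,z,yaw,n=1,frm=None):
    """print, per call, end shift (cm) in tool axes at that call's start and turn about tool z"""
    o=ctrl.get_obs();p=np.array(o["tool_pos"]);a=o["orientation"][2]
    if frm is not None:p,a=np.array(frm[:3]),frm[3]
    d=(np.array([x,y,z])-p)/n;t=((yaw-a+180)%360-180)/n
    print("clock %.1f pos %s yaw %.2f F %s open %.4f"%(o["clock"],np.round(o["tool_pos"],4),o["orientation"][2],np.round(o["force"],1),o["opening"]))
    for k in range(n):
        b=np.radians(a+t*k);R=np.array([[np.cos(b),np.sin(b),0],[np.sin(b),-np.cos(b),0],[0,0,-1]])
        print("call",k,"shift cm",np.round(100*R.T@d,2),"turn z %.2f"%-t,"len %.1f"%(100*np.linalg.norm(d)))
E
python3 - <<'E'
from h import *
go(.532,-.1195,.09,-85.4,2)
t=ctrl.snapshot("top");s=ctrl.snapshot("scene")
# basin rim right end: top (125,250); scene approx (90,390)
for z in(0,.03,.05,.07,.09):
    w=p2w(t,[(125,250)],z);print(z,w,w2p(s,w))
E
```

```text
clock 0.1 pos [ 0.2337 -0.6329  0.2259] yaw -159.73 F [-0.4  1.1 -0.1] open 0.0879
call 0 shift cm [-22.88  18.91   6.79] turn z -37.17 len 30.5
call 1 shift cm [-29.66   1.25   6.79] turn z -37.17 len 30.5
0 [[0.50780969 0.4751419  0.        ]] [[ 86.95906038 397.90576089]]
0.03 [[0.50495679 0.464565   0.03      ]] [[ 88.75964896 380.41827752]]
0.05 [[0.50305487 0.45751372 0.05      ]] [[ 90.02572755 368.33789567]]
0.07 [[0.50115294 0.45046245 0.07      ]] [[ 91.34730119 355.90631115]]
0.09 [[0.49925101 0.44341118 0.09      ]] [[ 92.72705018 343.11149538]]
```

Units first: shifts go in shares of 40 cm and turns go in shares of 180 degrees. So -22.88 cm / 40 = -0.572, 18.91 cm / 40 = 0.4728, -37.17 degrees / 180 = -0.2065.

>>> send_rows([
  [[-0.0715,0.059,0.0213,0,0,-0.0258],[-0.143,0.1183,0.0425,0,0,-0.0516],[-0.2145,0.1773,0.0638,0,0,-0.0774],[-0.286,0.2363,0.085,0,0,-0.1032],[-0.3575,0.2955,0.106,0,0,-0.1291],[-0.429,0.3545,0.1273,0,0,-0.1549],[-0.5005,0.4138,0.1485,0,0,-0.1807],[-0.572,0.4728,0.1698,0,0,-0.2065]],
], fingers=0.27)

```text
clock: 0.92
tool_pos: [0.3835, -0.3749, 0.1585]
orientation: [-180.0, 0.0, -122.3]
force: [0.4, 0.2, 1.0]
opening: 0.0398
gripper_force: 0.0
```

To row units: -29.66 cm / 40 = -0.7415, -26 cm / 40 = -0.65, -37.17 degrees / 180 = -0.2065.

>>> send_rows([
  [[-0.0925,0.004,0.0213,0,0,-0.0258],[-0.185,0.0078,0.0425,0,0,-0.0516],[-0.2775,0.0118,0.0638,0,0,-0.0774],[-0.37,0.0155,0.085,0,0,-0.1032],[-0.4625,0.0195,0.106,0,0,-0.1291],[-0.5575,0.0235,0.1273,0,0,-0.1549],[-0.65,0.0275,0.1485,0,0,-0.1807],[-0.7415,0.0313,0.1698,0,0,-0.2065]],
])

```text
clock: 1.58
tool_pos: [0.5328, -0.1179, 0.0906]
orientation: [-180.0, -0.0, -85.1]
force: [0.5, -0.8, -0.8]
opening: 0.0237
gripper_force: 0.0
```

```bash
python3 - <<'E'
from h import *
go(.532,-.1195,.003,-85.4)
s=ctrl.snapshot("top");s2=ctrl.snapshot("scene")
c=lambda i,x0,y0,x1,y1,k:cv2.resize(i[y0:y1,x0:x1,::-1],None,fx=k,fy=k,interpolation=cv2.INTER_CUBIC)
cv2.imwrite("pics/c.png",cv2.vconcat([c(s["img"],300,180,500,300,3),c(s2["img"],300,170,500,250,3)]))
E
```

```text
clock 1.6 pos [ 0.5328 -0.1179  0.0906] yaw -85.14 F [ 0.5 -0.8 -0.8] open 0.0237
call 0 shift cm [0.15 0.09 8.76] turn z 0.26 len 8.8
```

View pics/c.png

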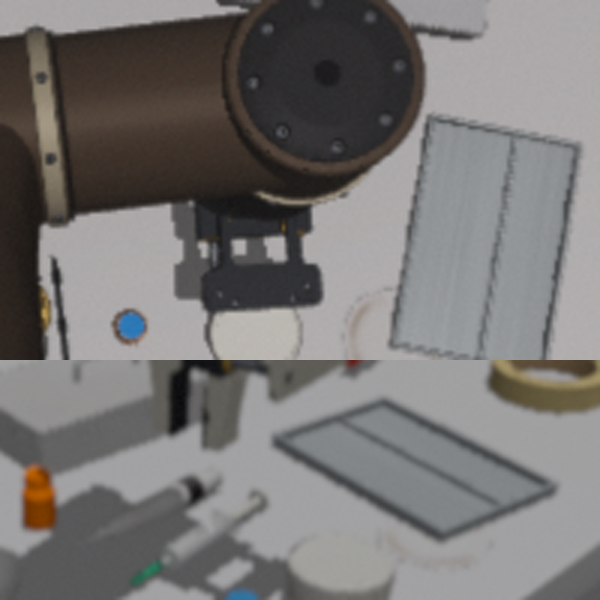

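The fingers are above and in line with the syringe (the scene crop shows them over its far side), and the rest of the stock is undisturbed. Descending now.

To row units: 8.7 cm / 40 = 0.2175, 8.5 cm / 40 = 0.2125, 0.26 degrees / 180 = 0.0014.

>>> send_rows([
  [[0.0013,0.0008,0.05,0,0,0.0006],[0.0025,0.0015,0.1125,0,0,0.0011],[0.0038,0.0023,0.17,0,0,0.0014],[0.0038,0.0023,0.2,0,0,0.0014],[0.0038,0.0023,0.2125,0,0,0.0014],[0.0038,0.0023,0.2175,0,0,0.0014],[0.0038,0.0023,0.2175,0,0,0.0014],[0.0038,0.0023,0.2175,0,0,0.0014]],
])

```text
clock: 2.35
tool_pos: [0.5319, -0.1215, 0.0046]
orientation: [-179.9, -0.0, -85.7]
force: [0.7, 0.3, 0.4]
opening: 0.0238
gripper_force: 0.0
```

>>> send_rows([
  [[0,0,0,0,0,0],[0,0,0,0,0,0],[0,0,0,0,0,0],[0,0,0,0,0,0],[0,0,0,0,0,0],[0,0,0,0,0,0]],
], fingers=0)

```text
clock: 2.85
tool_pos: [0.532, -0.1213, 0.0046]
orientation: [-179.9, -0.0, -85.6]
force: [-1.3, 0.5, 6.6]
opening: 0.0153
gripper_force: 30.0
```

To row units: -9 cm / 40 = -0.225, -8 cm / 40 = -0.2.

>>> send_rows([
  [[0,0,-0.0125,0,0,0],[0,0,-0.0375,0,0,0],[0,0,-0.0875,0,0,0],[0,0,-0.15,0,0,0],[0,0,-0.2,0,0,0],[0,0,-0.225,0,0,0],[0,0,-0.225,0,0,0],[0,0,-0.225,0,0,0]],
])

```text
clock: 3.52
tool_pos: [0.5313, -0.1212, 0.0942]
orientation: [-179.9, 0.0, -85.7]
force: [-0.2, -0.7, -0.1]
opening: 0.0157
gripper_force: 30.0
```

```bash
python3 - <<'E'
from h import *
go(.5012,-.2964,.09,-9.6,2)
s2=ctrl.snapshot("scene")
cv2.imwrite("pics/d.png",cv2.resize(s2["img"][150:270,300:500,::-1],None,fx=3,fy=3,interpolation=cv2.INTER_CUBIC))
E
```

```text
clock 3.5 pos [ 0.5313 -0.1212  0.0942] yaw -85.66 F [-0.2 -0.7 -0.1] open 0.0157
call 0 shift cm [8.62 2.16 0.21] turn z -38.03 len 8.9
call 1 shift cm [5.46 7.01 0.21] turn z -38.03 len 8.9
```

View pics/d.png

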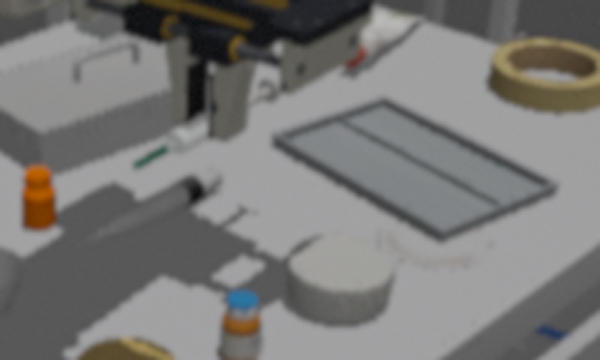

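The syringe is held level between the fingers; opening is 15.7 mm.

To row units: 8.62 cm / 40 = 0.2155, 0.21 cm / 40 = 0.0053, -38.03 degrees / 180 = -0.2113.

>>> send_rows([
  [[0.027,0.0068,0.0008,0,0,-0.0264],[0.054,0.0135,0.0013,0,0,-0.0528],[0.0808,0.0203,0.002,0,0,-0.0792],[0.1078,0.027,0.0025,0,0,-0.1056],[0.1348,0.0338,0.0033,0,0,-0.1321],[0.1618,0.0405,0.004,0,0,-0.1584],[0.1885,0.0473,0.0045,0,0,-0.1849],[0.2155,0.054,0.0053,0,0,-0.2113]],
])

```text
clock: 4.23
tool_pos: [0.5151, -0.2093, 0.09]
orientation: [179.9, 0.1, -47.4]
force: [0.0, 0.4, -0.3]
opening: 0.0153
gripper_force: 30.0
```

To row units: 7.01 cm / 40 = 0.1753, 6.1 cm / 40 = 0.1525, -38.03 degrees / 180 = -0.2113.

>>> send_rows([
  [[0.02,0.025,0.0008,0,0,-0.0306],[0.04,0.05,0.0013,0,0,-0.0611],[0.06,0.0775,0.002,0,0,-0.0917],[0.08,0.1025,0.0025,0,0,-0.1222],[0.1,0.1275,0.0033,0,0,-0.1528],[0.1175,0.1525,0.004,0,0,-0.1833],[0.1365,0.1753,0.005,0,0,-0.2113],[0.1365,0.1753,0.0053,0,0,-0.2113]],
])

```text
clock: 4.9
tool_pos: [0.4999, -0.2977, 0.0877]
orientation: [-180.0, 0.2, -9.4]
force: [0.3, 0.1, -0.0]
opening: 0.0153
gripper_force: 30.0
```

To row units: 6 cm / 40 = 0.15, 5 cm / 40 = 0.125.

>>> send_rows([
  [[0,0,0.025,0,0,0],[0,0,0.0625,0,0,0],[0,0,0.1,0,0,0],[0,0,0.125,0,0,0],[0,0,0.15,0,0,0],[0,0,0.15,0,0,0],[0,0,0.15,0,0,0]],
])

```text
clock: 5.48
tool_pos: [0.501, -0.2962, 0.0288]
orientation: [180.0, 0.1, -9.6]
force: [-0.5, 0.1, 0.4]
opening: 0.0154
gripper_force: 30.0
```

```bash
python3 - <<'E'
from h import *
go(.5012,-.2964,.0078,-9.6)
E
```

```text
clock 5.5 pos [ 0.501  -0.2962  0.0288] yaw -9.60 F [-0.5  0.1  0.4] open 0.0154
call 0 shift cm [0.03 0.02 2.1 ] turn z 0.00 len 2.1
```

>>> send_rows([
  [[0,0,0.015,0,0,0],[0,0,0.0275,0,0,0],[0,0,0.0375,0,0,0],[0,0,0.045,0,0,0],[0,0,0.05,0,0,0],[0,0,0.0525,0,0,0],[0,0,0.0525,0,0,0],[0,0,0.0525,0,0,0]],
])

```text
clock: 6.15
tool_pos: [0.5014, -0.2966, 0.0086]
orientation: [180.0, -0.0, -9.6]
force: [0.2, -0.2, 0.5]
opening: 0.0155
gripper_force: 30.0
```

>>> send_rows([
  [[0,0,0,0,0,0],[0,0,0,0,0,0],[0,0,0,0,0,0],[0,0,0,0,0,0],[0,0,0,0,0,0]],
], fingers=0.23)

```text
clock: 6.57
tool_pos: [0.5013, -0.2966, 0.0087]
orientation: [180.0, -0.0, -9.6]
force: [0.6, 0.1, -0.1]
opening: 0.0202
gripper_force: 0.0
```

>>> send_rows([
  [[0,0,-0.01,0,0,0],[0,0,-0.025,0,0,0],[0,0,-0.05,0,0,0],[0,0,-0.1,0,0,0],[0,0,-0.175,0,0,0],[0,0,-0.25,0,0,0],[0,0,-0.3,0,0,0],[0,0,-0.3,0,0,0]],
])

```text
clock: 7.23
tool_pos: [0.5041, -0.2976, 0.1348]
orientation: [179.9, -0.5, -9.5]
force: [0.6, -0.4, -0.5]
opening: 0.02
gripper_force: 0.0
```

```bash
python3 - <<'E'
from h import *
go(.4333,.1424,.13,-99.6,2)
E
```

```text
clock 7.2 pos [ 0.5041 -0.2976  0.1348] yaw -9.54 F [ 0.6 -0.4 -0.5] open 0.0200
call 0 shift cm [ -7.14 -21.11   0.24] turn z 45.03 len 22.3
call 1 shift cm [-19.98  -9.87   0.24] turn z 45.03 len 22.3
```

To row units: -21.11 cm / 40 = -0.5278, -7.14 cm / 40 = -0.1785, 45.03 degrees / 180 = 0.2502.

>>> send_rows([
  [[-0.0223,-0.066,0.0008,0,0,0.0313],[-0.0448,-0.132,0.0015,0,0,0.0626],[-0.067,-0.198,0.0023,0,0,0.0938],[-0.0893,-0.264,0.003,0,0,0.125],[-0.1115,-0.33,0.0038,0,0,0.1561],[-0.134,-0.395,0.0045,0,0,0.1878],[-0.1563,-0.4625,0.0053,0,0,0.2189],[-0.1785,-0.5278,0.006,0,0,0.2502]],
], fingers=0.6)

```text
clock: 7.9
tool_pos: [0.4657, -0.0752, 0.1269]
orientation: [-179.9, -0.0, -54.9]
force: [1.5, -0.1, -0.2]
opening: 0.0524
gripper_force: 0.0
```

To row units: -19.98 cm / 40 = -0.4995, -17.5 cm / 40 = -0.4375, 45.03 degrees / 180 = 0.2502.

>>> send_rows([
  [[-0.0625,-0.0308,0.0008,0,0,0.0313],[-0.125,-0.0618,0.0015,0,0,0.0626],[-0.1875,-0.0925,0.0023,0,0,0.0938],[-0.25,-0.1233,0.003,0,0,0.125],[-0.3125,-0.1543,0.0038,0,0,0.1561],[-0.375,-0.185,0.0045,0,0,0.1878],[-0.4375,-0.216,0.0053,0,0,0.2189],[-0.4995,-0.2468,0.006,0,0,0.2502]],
])

```text
clock: 8.57
tool_pos: [0.4304, 0.1449, 0.1246]
orientation: [-180.0, 0.1, -99.9]
force: [-0.4, 0.0, -0.3]
opening: 0.0524
gripper_force: 0.0
```

To row units: 4 cm / 40 = 0.1, 3 cm / 40 = 0.075.

>>> send_rows([
  [[0,0,0.025,0,0,0],[0,0,0.05,0,0,0],[0,0,0.075,0,0,0],[0,0,0.1,0,0,0],[0,0,0.1,0,0,0]],
])

```text
clock: 8.98
tool_pos: [0.4299, 0.143, 0.0827]
orientation: [179.9, -0.1, -99.6]
force: [-1.5, 0.4, -0.3]
opening: 0.0527
gripper_force: 0.0
```

```bash
python3 - <<'E'
from h import *
go(.4333,.1424,.016,-99.6)
s=ctrl.snapshot("top");s2=ctrl.snapshot("scene")
c=lambda i,x0,y0,x1,y1,k:cv2.resize(i[y0:y1,x0:x1,::-1],None,fx=k,fy=k,interpolation=cv2.INTER_CUBIC)
cv2.imwrite("pics/e.png",cv2.hconcat([c(s["img"],420,205,500,325,4),c(s2["img"],240,225,350,335,480/110)]))
E
```

```text
clock 9.0 pos [0.4299 0.143  0.0827] yaw -99.65 F [-1.5  0.4 -0.3] open 0.0527
call 0 shift cm [ 0.   -0.35  6.67] turn z -0.05 len 6.7
```

View pics/e.png

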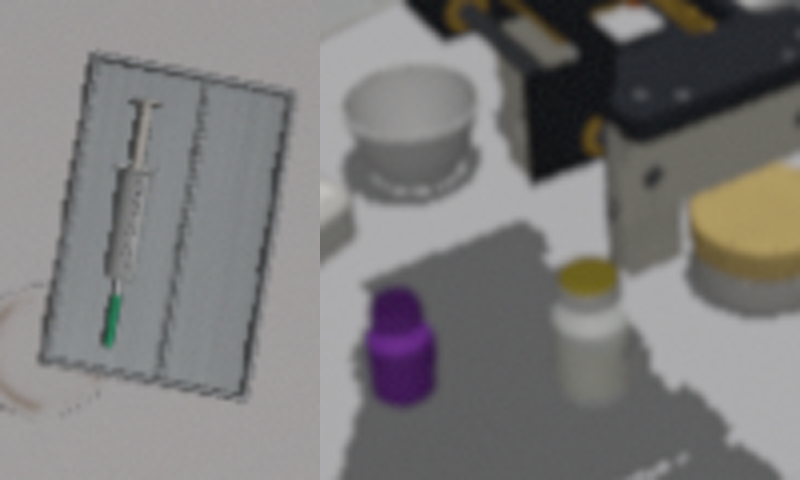

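The syringe lies in the wide bay, clear of the rib and rim. The gripper is above the tall vial.

To row units: 6.6 cm / 40 = 0.165, -0.35 cm / 40 = -0.0088.

>>> send_rows([
  [[0,-0.0038,0.025,0,0,0],[0,-0.0088,0.0625,0,0,0],[0,-0.0088,0.1,0,0,0],[0,-0.0088,0.1325,0,0,0],[0,-0.0088,0.155,0,0,0],[0,-0.0088,0.165,0,0,0],[0,-0.0088,0.165,0,0,0]],
])

```text
clock: 9.67
tool_pos: [0.4342, 0.1428, 0.0176]
orientation: [180.0, -0.0, -99.7]
force: [0.1, -0.1, 0.7]
opening: 0.0527
gripper_force: 0.0
```

>>> send_rows([
  [[0,0,0,0,0,0],[0,0,0,0,0,0],[0,0,0,0,0,0],[0,0,0,0,0,0],[0,0,0,0,0,0],[0,0,0,0,0,0],[0,0,0,0,0,0]],
], fingers=0)

```text
clock: 10.25
tool_pos: [0.4346, 0.1432, 0.0182]
orientation: [-180.0, 0.0, -99.6]
force: [-2.3, 0.6, 6.0]
opening: 0.0281
gripper_force: 30.0
```

To row units: -10 cm / 40 = -0.25, -8.5 cm / 40 = -0.2125.

>>> send_rows([
  [[0,0,-0.0125,0,0,0],[0,0,-0.0375,0,0,0],[0,0,-0.0875,0,0,0],[0,0,-0.15,0,0,0],[0,0,-0.2125,0,0,0],[0,0,-0.25,0,0,0],[0,0,-0.25,0,0,0],[0,0,-0.25,0,0,0]],
])

```text
clock: 10.92
tool_pos: [0.4346, 0.1433, 0.1187]
orientation: [-179.9, 0.1, -99.7]
force: [-0.3, -0.1, -0.8]
opening: 0.0281
gripper_force: 30.0
```

```bash
python3 - <<'E'
from h import *
go(.4912,-.3556,.115,-99.6,2)
E
```

```text
clock 10.9 pos [0.4346 0.1433 0.1187] yaw -99.66 F [-0.3 -0.1 -0.8] open 0.0281
call 0 shift cm [24.11 -6.98  0.18] turn z -0.03 len 25.1
call 1 shift cm [24.12 -6.96  0.18] turn z -0.03 len 25.1
```

To row units: 26 cm / 40 = 0.65, 22.5 cm / 40 = 0.5625.

>>> send_rows([
  [[0.05,-0.0145,0,0,0,0],[0.125,-0.0363,0,0,0,0],[0.2125,-0.0615,0,0,0,0],[0.3,-0.0868,0,0,0,0],[0.3875,-0.1123,0,0,0,0],[0.475,-0.1375,0,0,0,0],[0.5625,-0.1628,0,0,0,0],[0.65,-0.1883,0,0,0,0]],
])

```text
clock: 11.58
tool_pos: [0.4639, -0.1278, 0.1167]
orientation: [179.9, -0.0, -99.6]
force: [1.1, -0.3, -0.9]
opening: 0.0282
gripper_force: 30.0
```

To row units: 22.23 cm / 40 = 0.5558, 20 cm / 40 = 0.5.

>>> send_rows([
  [[0.0875,-0.0253,0,0,0,0],[0.175,-0.0508,0,0,0,0],[0.2625,-0.076,0,0,0,0],[0.35,-0.1013,0,0,0,0],[0.43,-0.1245,0,0,0,0],[0.5,-0.1448,0,0,0,0],[0.5558,-0.1603,0,0,0,0],[0.5558,-0.1603,0,0,0,0]],
])

```text
clock: 12.25
tool_pos: [0.4902, -0.3593, 0.1156]
orientation: [179.8, -0.0, -99.8]
force: [1.7, -0.8, 0.7]
opening: 0.0285
gripper_force: 30.0
```

To row units: 7 cm / 40 = 0.175, 6.5 cm / 40 = 0.1625.

>>> send_rows([
  [[0,0,0.025,0,0,0],[0,0,0.075,0,0,0],[0,0,0.125,0,0,0],[0,0,0.1625,0,0,0],[0,0,0.175,0,0,0],[0,0,0.175,0,0,0],[0,0,0.175,0,0,0]],
])

```text
clock: 12.83
tool_pos: [0.4908, -0.3553, 0.0475]
orientation: [179.9, 0.0, -99.6]
force: [0.1, -0.2, 0.4]
opening: 0.0279
gripper_force: 30.0
```

```bash
python3 - <<'E'
from h import *
go(.4912,-.3556,.0215,-99.6)
E
```

```text
clock 12.8 pos [ 0.4908 -0.3553  0.0475] yaw -99.60 F [ 0.1 -0.2  0.4] open 0.0279
call 0 shift cm [ 0.02 -0.05  2.6 ] turn z 0.00 len 2.6
```

To row units: 2.65 cm / 40 = 0.0663, 2.6 cm / 40 = 0.065.

>>> send_rows([
  [[0,0,0.02,0,0,0],[0,0,0.0375,0,0,0],[0,0,0.0525,0,0,0],[0,0,0.06,0,0,0],[0,0,0.065,0,0,0],[0,0,0.0663,0,0,0],[0,0,0.0663,0,0,0],[0,0,0.0663,0,0,0]],
])

```text
clock: 13.5
tool_pos: [0.4911, -0.356, 0.0214]
orientation: [-180.0, -0.0, -99.7]
force: [1.0, -0.1, -0.0]
opening: 0.0283
gripper_force: 30.0
```

>>> send_rows([
  [[0,0,0,0,0,0],[0,0,0,0,0,0],[0,0,0,0,0,0],[0,0,0,0,0,0],[0,0,0,0,0,0],[0,0,0,0,0,0]],
], fingers=0.5)

```text
clock: 14.0
tool_pos: [0.4909, -0.3559, 0.0213]
orientation: [-180.0, -0.0, -99.6]
force: [0.2, -1.0, -0.2]
opening: 0.0437
gripper_force: 0.0
```

To row units: -11 cm / 40 = -0.275, -9 cm / 40 = -0.225.

>>> send_rows([
  [[0,0,-0.0125,0,0,0],[0,0,-0.0375,0,0,0],[0,0,-0.0875,0,0,0],[0,0,-0.15,0,0,0],[0,0,-0.225,0,0,0],[0,0,-0.275,0,0,0],[0,0,-0.275,0,0,0]],
])

```text
clock: 14.58
tool_pos: [0.4936, -0.3573, 0.1376]
orientation: [-179.5, -0.2, -99.6]
force: [0.7, -0.4, 0.4]
opening: 0.0441
gripper_force: 0.0
```

```bash
python3 - <<'E'
from h import *
go(.584,-.1223,.10,-90.2)
E
```

```text
clock 14.6 pos [ 0.4936 -0.3573  0.1376] yaw -99.60 F [ 0.7 -0.4  0.4] open 0.0441
call 0 shift cm [-24.68  -5.     3.76] turn z -9.40 len 25.5
```

To row units: -24.68 cm / 40 = -0.617, 3.76 cm / 40 = 0.094, -9.4 degrees / 180 = -0.0522.

>>> send_rows([
  [[-0.085,-0.0173,0.0125,0,0,-0.0067],[-0.17,-0.0345,0.025,0,0,-0.0133],[-0.255,-0.0518,0.0375,0,0,-0.02],[-0.34,-0.069,0.05,0,0,-0.0278],[-0.425,-0.0863,0.0625,0,0,-0.0356],[-0.51,-0.1035,0.075,0,0,-0.0433],[-0.575,-0.1165,0.085,0,0,-0.0522],[-0.617,-0.125,0.094,0,0,-0.0522]],
], fingers=0.42)

```text
clock: 15.25
tool_pos: [0.5825, -0.1184, 0.0941]
orientation: [-179.9, 0.0, -90.0]
force: [-0.5, -0.9, -0.4]
opening: 0.037
gripper_force: 0.0
```

To row units: 5 cm / 40 = 0.125, 4.5 cm / 40 = 0.1125.

>>> send_rows([
  [[0,0,0.025,0,0,0],[0,0,0.075,0,0,0],[0,0,0.1125,0,0,0],[0,0,0.125,0,0,0],[0,0,0.125,0,0,0],[0,0,0.125,0,0,0]],
])

```text
clock: 15.75
tool_pos: [0.5816, -0.1214, 0.0441]
orientation: [180.0, -0.0, -90.3]
force: [-0.1, 1.1, 0.7]
opening: 0.0367
gripper_force: 0.0
```

```bash
python3 - <<'E'
from h import *
go(.584,-.1223,.006,-90.2)
s=ctrl.snapshot("top");s2=ctrl.snapshot("scene")
c=lambda i,x0,y0,x1,y1,k:cv2.resize(i[y0:y1,x0:x1,::-1],None,fx=k,fy=k,interpolation=cv2.INTER_CUBIC)
cv2.imwrite("pics/f.png",cv2.vconcat([c(s["img"],300,200,500,310,3),c(s2["img"],300,170,500,255,3)]))
E
```

```text
clock 15.8 pos [ 0.5816 -0.1214  0.0441] yaw -90.26 F [-0.1  1.1  0.7] open 0.0367
call 0 shift cm [ 0.09 -0.24  3.81] turn z -0.06 len 3.8
```

View pics/f.png

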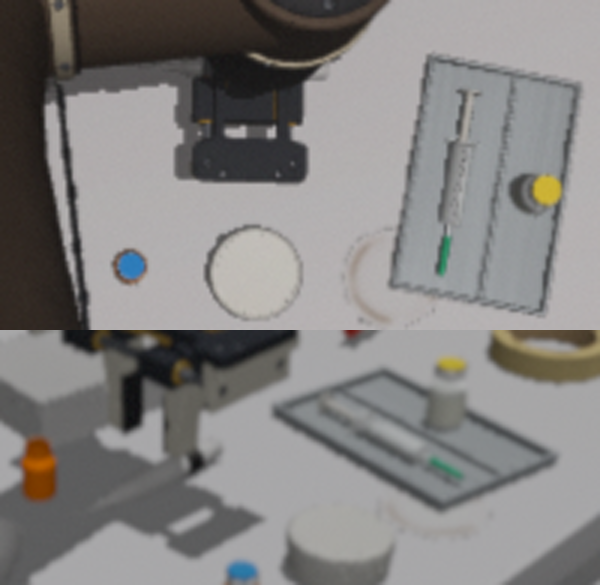

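Injection kit is done: the syringe lies in the wide bay and the tall vial stands in the narrow one. The fingers straddle the handpiece.

To row units: 3.8 cm / 40 = 0.095, -0.24 cm / 40 = -0.006.

>>> send_rows([
  [[0.0023,-0.006,0.015,0,0,0],[0.0023,-0.006,0.0375,0,0,0],[0.0023,-0.006,0.06,0,0,0],[0.0023,-0.006,0.08,0,0,0],[0.0023,-0.006,0.0925,0,0,0],[0.0023,-0.006,0.095,0,0,0],[0.0023,-0.006,0.095,0,0,0]],
])

```text
clock: 16.43
tool_pos: [0.5835, -0.1219, 0.0048]
orientation: [179.9, -0.0, -90.2]
force: [-0.8, -0.1, 0.2]
opening: 0.0369
gripper_force: 0.0
```

>>> send_rows([
  [[0,0,0,0,0,0],[0,0,0,0,0,0],[0,0,0,0,0,0],[0,0,0,0,0,0],[0,0,0,0,0,0],[0,0,0,0,0,0],[0,0,0,0,0,0]],
], fingers=0)

```text
clock: 17.02
tool_pos: [0.5843, -0.1218, 0.0061]
orientation: [-180.0, 0.0, -90.2]
force: [0.0, 1.1, 3.5]
opening: 0.0194
gripper_force: 30.0
```

To row units: -11 cm / 40 = -0.275, -3.5 cm / 40 = -0.0875.

>>> send_rows([
  [[0,0,-0.0125,0,0,0],[0,0,-0.0375,0,0,0],[0,0,-0.0875,0,0,0],[0,0,-0.15,0,0,0],[0,0,-0.225,0,0,0],[0,0,-0.275,0,0,0],[0,0,-0.275,0,0,0],[0,0,-0.275,0,0,0]],
])

```text
clock: 17.68
tool_pos: [0.5847, -0.1218, 0.1178]
orientation: [-179.8, 0.0, -90.3]
force: [-0.3, -0.1, -1.6]
opening: 0.0194
gripper_force: 30.0
```

```bash
python3 - <<'E'
from h import *
go(.4492,.3792,.115,5.1,2)
E
```

```text
clock 17.7 pos [ 0.5847 -0.1218  0.1178] yaw -90.25 F [-0.3 -0.1 -1.6] open 0.0194
call 0 shift cm [-25.02   6.88   0.14] turn z -47.68 len 26.0
call 1 shift cm [-21.94 -13.86   0.14] turn z -47.68 len 26.0
```

To row units: -25.02 cm / 40 = -0.6255, 6.88 cm / 40 = 0.172, -47.68 degrees / 180 = -0.2649.

>>> send_rows([
  [[-0.0783,0.0215,0,0,0,-0.0331],[-0.1565,0.043,0,0,0,-0.0662],[-0.2345,0.0645,0,0,0,-0.0993],[-0.3125,0.086,0,0,0,-0.1324],[-0.39,0.1075,0,0,0,-0.1656],[-0.47,0.129,0,0,0,-0.1987],[-0.5475,0.1505,0,0,0,-0.2318],[-0.6255,0.172,0,0,0,-0.2649]],
])

```text
clock: 18.35
tool_pos: [0.5148, 0.1296, 0.1149]
orientation: [179.9, 0.0, -42.3]
force: [0.2, 0.9, -0.7]
opening: 0.0194
gripper_force: 30.0
```

To row units: -21.94 cm / 40 = -0.5485, -20.9 cm / 40 = -0.5225, -47.68 degrees / 180 = -0.2649.

>>> send_rows([
  [[-0.0775,-0.0495,0,0,0,-0.0378],[-0.1575,-0.099,0,0,0,-0.0757],[-0.235,-0.1485,0,0,0,-0.1135],[-0.3125,-0.198,0,0,0,-0.1513],[-0.3925,-0.2475,0,0,0,-0.1892],[-0.47,-0.2975,0,0,0,-0.2271],[-0.5225,-0.33,0,0,0,-0.2649],[-0.5485,-0.3465,0,0,0,-0.2649]],
])

```text
clock: 19.02
tool_pos: [0.447, 0.3816, 0.1147]
orientation: [179.9, 0.1, 5.6]
force: [1.3, -0.4, -0.5]
opening: 0.0197
gripper_force: 30.0
```

To row units: 6 cm / 40 = 0.15, 5.5 cm / 40 = 0.1375.

>>> send_rows([
  [[0,0,0.025,0,0,0],[0,0,0.0625,0,0,0],[0,0,0.105,0,0,0],[0,0,0.1375,0,0,0],[0,0,0.15,0,0,0],[0,0,0.15,0,0,0],[0,0,0.15,0,0,0]],
])

```text
clock: 19.6
tool_pos: [0.4485, 0.3782, 0.0554]
orientation: [179.9, 0.0, 5.0]
force: [0.2, 0.8, 0.3]
opening: 0.0192
gripper_force: 30.0
```

```bash
python3 - <<'E'
from h import *
go(.4492,.3792,.0095,5.1)
s=ctrl.snapshot("top");s2=ctrl.snapshot("scene")
c=lambda i,x0,y0,x1,y1,k:cv2.resize(i[y0:y1,x0:x1,::-1],None,fx=k,fy=k,interpolation=cv2.INTER_CUBIC)
cv2.imwrite("pics/g.png",cv2.vconcat([c(s["img"],40,210,240,325,2.5),c(s2["img"],0,250,280,440,500/280)]))
E
```

```text
clock 19.6 pos [0.4485 0.3782 0.0554] yaw 5.02 F [0.2 0.8 0.3] open 0.0192
call 0 shift cm [ 0.07 -0.09  4.59] turn z -0.08 len 4.6
```

View pics/g.png

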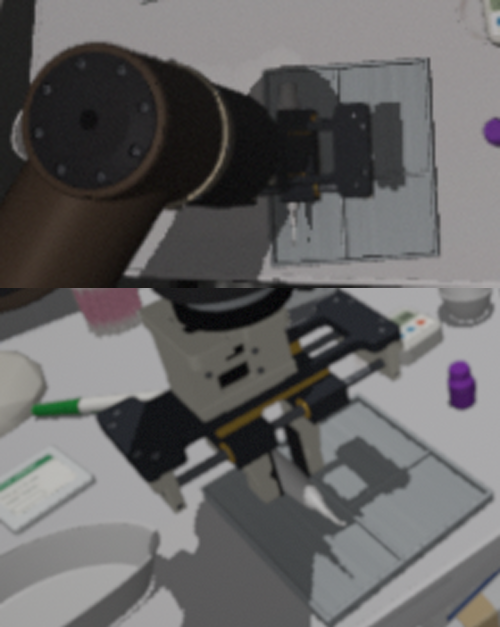

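The handpiece is held over the long bay with its tip toward the robot. The basin at lower left is about 35 mm high, well below the gripper body at this height.

To row units: 4.6 cm / 40 = 0.115, 4.5 cm / 40 = 0.1125.

>>> send_rows([
  [[0.0018,-0.0023,0.025,0,0,0],[0.0018,-0.0023,0.055,0,0,0],[0.0018,-0.0023,0.08,0,0,0],[0.0018,-0.0023,0.0975,0,0,0],[0.0018,-0.0023,0.1075,0,0,0],[0.0018,-0.0023,0.1125,0,0,0],[0.0018,-0.0023,0.115,0,0,0],[0.0018,-0.0023,0.115,0,0,0]],
])

```text
clock: 20.37
tool_pos: [0.4491, 0.3802, 0.0097]
orientation: [-180.0, -0.0, 5.1]
force: [0.0, 0.3, -0.3]
opening: 0.0193
gripper_force: 30.0
```

>>> send_rows([
  [[0,0,0,0,0,0],[0,0,0,0,0,0],[0,0,0,0,0,0],[0,0,0,0,0,0]],
], fingers=0.26)

```text
clock: 20.7
tool_pos: [0.4491, 0.3803, 0.01]
orientation: [-180.0, -0.0, 5.1]
force: [0.1, -0.7, 0.4]
opening: 0.0225
gripper_force: 0.0
```

To row units: -11 cm / 40 = -0.275, -9.5 cm / 40 = -0.2375.

>>> send_rows([
  [[0,0,-0.0075,0,0,0],[0,0,-0.02,0,0,0],[0,0,-0.04,0,0,0],[0,0,-0.0875,0,0,0],[0,0,-0.1625,0,0,0],[0,0,-0.2375,0,0,0],[0,0,-0.275,0,0,0],[0,0,-0.275,0,0,0]],
])

```text
clock: 21.37
tool_pos: [0.4507, 0.3821, 0.125]
orientation: [-179.7, -0.3, 5.2]
force: [0.3, 0.3, 0.5]
opening: 0.0228
gripper_force: 0.0
```

```bash
python3 - <<'E'
from h import *
go(.4369,.0471,.11,-90,2)
E
```

```text
clock 21.4 pos [0.4507 0.3821 0.125 ] yaw 5.15 F [0.3 0.3 0.5] open 0.0228
call 0 shift cm [-2.19 16.62  0.75] turn z 47.58 len 16.8
call 1 shift cm [10.79 12.83  0.75] turn z 47.58 len 16.8
```

To row units: 16.62 cm / 40 = 0.4155, -2.19 cm / 40 = -0.0548, 47.58 degrees / 180 = 0.2643.

>>> send_rows([
  [[-0.0068,0.052,0.0023,0,0,0.0331],[-0.0138,0.104,0.0048,0,0,0.0661],[-0.0205,0.1558,0.007,0,0,0.0991],[-0.0275,0.2078,0.0095,0,0,0.1322],[-0.0343,0.26,0.0118,0,0,0.165],[-0.041,0.3125,0.014,0,0,0.1983],[-0.048,0.3625,0.0165,0,0,0.2311],[-0.0548,0.4155,0.0188,0,0,0.2643]],
], fingers=1)

```text
clock: 22.03
tool_pos: [0.4418, 0.2116, 0.1124]
orientation: [-180.0, 0.0, -42.8]
force: [0.7, 0.5, -0.0]
opening: 0.0707
gripper_force: 0.0
```

To row units: 12.83 cm / 40 = 0.3208, 11 cm / 40 = 0.275, 47.58 degrees / 180 = 0.2643.

>>> send_rows([
  [[0.0375,0.045,0.0025,0,0,0.0378],[0.075,0.09,0.005,0,0,0.0756],[0.1125,0.135,0.0075,0,0,0.1133],[0.1525,0.1825,0.01,0,0,0.1511],[0.19,0.2275,0.0125,0,0,0.1889],[0.23,0.275,0.015,0,0,0.2267],[0.2698,0.3208,0.0188,0,0,0.2643],[0.2698,0.3208,0.0188,0,0,0.2643]],
])

```text
clock: 22.7
tool_pos: [0.4335, 0.0421, 0.1045]
orientation: [179.9, -0.0, -90.6]
force: [-0.3, -0.3, -1.6]
opening: 0.0877
gripper_force: 0.0
```

To row units: 5 cm / 40 = 0.125, 4.8 cm / 40 = 0.12.

>>> send_rows([
  [[0,0,0.025,0,0,0],[0,0,0.0625,0,0,0],[0,0,0.1,0,0,0],[0,0,0.12,0,0,0],[0,0,0.125,0,0,0],[0,0,0.125,0,0,0],[0,0,0.125,0,0,0]],
])

```text
clock: 23.28
tool_pos: [0.4353, 0.0454, 0.0552]
orientation: [-180.0, 0.0, -90.0]
force: [-0.4, -0.9, -0.2]
opening: 0.0876
gripper_force: 0.0
```

```bash
python3 - <<'E'
from h import *
go(.4369,.0471,.0085,-90)
s=ctrl.snapshot("top");s2=ctrl.snapshot("scene")
c=lambda i,x0,y0,x1,y1,k:cv2.resize(i[y0:y1,x0:x1,::-1],None,fx=k,fy=k,interpolation=cv2.INTER_CUBIC)
cv2.imwrite("pics/i.png",cv2.hconcat([c(s["img"],135,225,235,325,4),c(s2["img"],280,210,400,330,400/120)]))
E
```

```text
clock 23.3 pos [0.4353 0.0454 0.0552] yaw -90.02 F [-0.4 -0.9 -0.2] open 0.0876
call 0 shift cm [-0.17 -0.16  4.67] turn z -0.02 len 4.7
```

View pics/i.png

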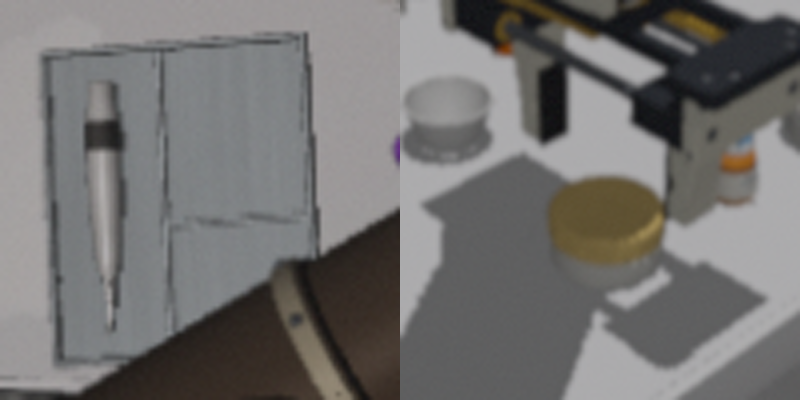

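The handpiece lies in the long bay, clear of rib and rim. The fingers straddle the small pot.

To row units: 4.6 cm / 40 = 0.115, -0.17 cm / 40 = -0.0043.

>>> send_rows([
  [[-0.0043,-0.004,0.02,0,0,0],[-0.0043,-0.004,0.0475,0,0,0],[-0.0043,-0.004,0.075,0,0,0],[-0.0043,-0.004,0.1,0,0,0],[-0.0043,-0.004,0.1125,0,0,0],[-0.0043,-0.004,0.115,0,0,0],[-0.0043,-0.004,0.115,0,0,0]],
])

```text
clock: 23.97
tool_pos: [0.4365, 0.0468, 0.0085]
orientation: [180.0, -0.0, -90.0]
force: [-0.4, -0.1, -0.4]
opening: 0.0878
gripper_force: 0.0
```

>>> send_rows([
  [[0,0,0,0,0,0],[0,0,0,0,0,0],[0,0,0,0,0,0],[0,0,0,0,0,0],[0,0,0,0,0,0],[0,0,0,0,0,0],[0,0,0,0,0,0]],
], fingers=0)

```text
clock: 24.55
tool_pos: [0.4369, 0.047, 0.009]
orientation: [-180.0, 0.0, -90.0]
force: [-0.9, 0.9, 5.2]
opening: 0.0613
gripper_force: 30.0
```

>>> send_rows([
  [[0,0,-0.0125,0,0,0],[0,0,-0.0375,0,0,0],[0,0,-0.0875,0,0,0],[0,0,-0.15,0,0,0],[0,0,-0.2125,0,0,0],[0,0,-0.25,0,0,0],[0,0,-0.25,0,0,0],[0,0,-0.25,0,0,0]],
])

```text
clock: 25.22
tool_pos: [0.4367, 0.047, 0.1094]
orientation: [-179.9, 0.1, -90.1]
force: [-0.0, 0.3, -1.5]
opening: 0.0609
gripper_force: 30.0
```

```bash
python3 - <<'E'
from h import *
go(.4945,.3049,.105,-85)
E
```

```text
clock 25.2 pos [0.4367 0.047  0.1094] yaw -90.06 F [-0.   0.3 -1.5] open 0.0609
call 0 shift cm [-25.8   -5.75   0.44] turn z -5.06 len 26.4
```

Held. Place it: the pot's TCP height on the tray floor is 0.0125.

To row units: -25.8 cm / 40 = -0.645, -5.75 cm / 40 = -0.1438, -5 degrees / 180 = -0.0278.

>>> send_rows([
  [[-0.075,-0.0168,0,0,0,-0.0056],[-0.175,-0.039,0,0,0,-0.0111],[-0.275,-0.0613,0,0,0,-0.0167],[-0.375,-0.0835,0,0,0,-0.0222],[-0.475,-0.1058,0,0,0,-0.0278],[-0.5625,-0.125,0,0,0,-0.0278],[-0.625,-0.14,0,0,0,-0.0278],[-0.645,-0.1438,0,0,0,-0.0278]],
])

```text
clock: 25.88
tool_pos: [0.4945, 0.3079, 0.1066]
orientation: [179.9, -0.1, -84.9]
force: [0.6, -0.6, -0.9]
opening: 0.061
gripper_force: 30.0
```

To row units: 6 cm / 40 = 0.15, 5.5 cm / 40 = 0.1375.

>>> send_rows([
  [[0,0,0.025,0,0,0],[0,0,0.0625,0,0,0],[0,0,0.105,0,0,0],[0,0,0.1375,0,0,0],[0,0,0.15,0,0,0],[0,0,0.15,0,0,0],[0,0,0.15,0,0,0]],
])

```text
clock: 26.47
tool_pos: [0.494, 0.3038, 0.0482]
orientation: [179.9, -0.1, -85.1]
force: [-1.6, 0.6, -0.8]
opening: 0.061
gripper_force: 30.0
```

```bash
python3 - <<'E'
from h import *
go(.4945,.3049,.0125,-85)
E
```

```text
clock 26.5 pos [0.494  0.3038 0.0482] yaw -85.08 F [-1.6  0.6 -0.8] open 0.0610
call 0 shift cm [-0.1  -0.06  3.57] turn z -0.08 len 3.6
```

To row units: 3.6 cm / 40 = 0.09, -0.06 cm / 40 = -0.0015.

>>> send_rows([
  [[-0.0025,-0.0015,0.025,0,0,0],[-0.0025,-0.0015,0.05,0,0,0],[-0.0025,-0.0015,0.07,0,0,0],[-0.0025,-0.0015,0.0825,0,0,0],[-0.0025,-0.0015,0.0875,0,0,0],[-0.0025,-0.0015,0.09,0,0,0],[-0.0025,-0.0015,0.09,0,0,0],[-0.0025,-0.0015,0.09,0,0,0]],
])

```text
clock: 27.13
tool_pos: [0.495, 0.3061, 0.0129]
orientation: [-180.0, 0.0, -85.0]
force: [0.6, 0.3, -1.0]
opening: 0.0612
gripper_force: 30.0
```

>>> send_rows([
  [[0,0,0,0,0,0],[0,0,0,0,0,0],[0,0,0,0,0,0],[0,0,0,0,0,0],[0,0,0,0,0,0],[0,0,0,0,0,0]],
], fingers=0.95)

```text
clock: 27.63
tool_pos: [0.4949, 0.3059, 0.0128]
orientation: [-180.0, 0.0, -85.0]
force: [0.4, 0.8, 0.0]
opening: 0.0828
gripper_force: 0.0
```

To row units: -10 cm / 40 = -0.25, -8.5 cm / 40 = -0.2125.

>>> send_rows([
  [[0,0,-0.0125,0,0,0],[0,0,-0.0375,0,0,0],[0,0,-0.0875,0,0,0],[0,0,-0.15,0,0,0],[0,0,-0.2125,0,0,0],[0,0,-0.25,0,0,0],[0,0,-0.25,0,0,0]],
])

```text
clock: 28.22
tool_pos: [0.4967, 0.3075, 0.1177]
orientation: [-179.7, 0.3, -85.0]
force: [0.0, 0.4, -0.1]
opening: 0.0834
gripper_force: 0.0
```

```bash
python3 - <<'E'
from h import *
go(.4278,-.0436,.11,-90,2)
E
```

```text
clock 28.2 pos [0.4967 0.3075 0.1177] yaw -85.00 F [ 0.   0.4 -0.1] open 0.0834
call 0 shift cm [17.19  4.96  0.39] turn z 2.50 len 17.9
call 1 shift cm [17.39  4.21  0.39] turn z 2.50 len 17.9
```

To row units: 17.19 cm / 40 = 0.4298, 4.96 cm / 40 = 0.124, 2.5 degrees / 180 = 0.0139.

>>> send_rows([
  [[0.05,0.0145,0,0,0,0.0028],[0.125,0.036,0,0,0,0.0056],[0.2125,0.0613,0.0025,0,0,0.0083],[0.3,0.0865,0.005,0,0,0.0111],[0.3875,0.1118,0.0075,0,0,0.0139],[0.4298,0.124,0.0098,0,0,0.0139]],
], fingers=0.5)

```text
clock: 28.72
tool_pos: [0.4583, 0.127, 0.1088]
orientation: [179.9, -0.0, -87.6]
force: [-0.3, -0.1, -0.6]
opening: 0.0487
gripper_force: 0.0
```

To row units: 17.39 cm / 40 = 0.4348, 15.5 cm / 40 = 0.3875, 2.5 degrees / 180 = 0.0139.

>>> send_rows([
  [[0.05,0.012,0,0,0,0.0028],[0.125,0.0303,0,0,0,0.0056],[0.2125,0.0515,0.0025,0,0,0.0083],[0.3,0.0725,0.005,0,0,0.0111],[0.3875,0.0938,0.0075,0,0,0.0139],[0.4348,0.1053,0.0098,0,0,0.0139],[0.4348,0.1053,0.0098,0,0,0.0139],[0.4348,0.1053,0.0098,0,0,0.0139]],
])

```text
clock: 29.38
tool_pos: [0.4255, -0.0461, 0.1052]
orientation: [-180.0, 0.0, -90.2]
force: [1.3, 0.1, 0.3]
opening: 0.0442
gripper_force: 0.0
```

```bash
python3 - <<'E'
from h import *
go(.4278,-.0436,.0085,-90)
E
```

```text
clock 29.4 pos [ 0.4255 -0.0461  0.1052] yaw -90.18 F [1.3 0.1 0.3] open 0.0442
call 0 shift cm [-0.25 -0.23  9.67] turn z -0.18 len 9.7
```

To row units: 9.6 cm / 40 = 0.24, -0.25 cm / 40 = -0.0063.

>>> send_rows([
  [[-0.0063,-0.0058,0.0375,0,0,0],[-0.0063,-0.0058,0.1,0,0,0],[-0.0063,-0.0058,0.1625,0,0,0],[-0.0063,-0.0058,0.2075,0,0,0],[-0.0063,-0.0058,0.2325,0,0,0],[-0.0063,-0.0058,0.24,0,0,0],[-0.0063,-0.0058,0.24,0,0,0],[-0.0063,-0.0058,0.24,0,0,0]],
])

```text
clock: 30.05
tool_pos: [0.4285, -0.0421, 0.0093]
orientation: [-180.0, 0.0, -90.0]
force: [-0.4, 0.6, 1.2]
opening: 0.0437
gripper_force: 0.0
```

>>> send_rows([
  [[0,0,0,0,0,0],[0,0,0,0,0,0],[0,0,0,0,0,0],[0,0,0,0,0,0],[0,0,0,0,0,0],[0,0,0,0,0,0],[0,0,0,0,0,0]],
], fingers=0)

```text
clock: 30.63
tool_pos: [0.4283, -0.0427, 0.0094]
orientation: [-179.9, 0.0, -90.0]
force: [-1.9, 1.8, 7.8]
opening: 0.0244
gripper_force: 30.0
```

To row units: -10 cm / 40 = -0.25, -8.5 cm / 40 = -0.2125.

>>> send_rows([
  [[0,0,-0.0125,0,0,0],[0,0,-0.0375,0,0,0],[0,0,-0.0875,0,0,0],[0,0,-0.15,0,0,0],[0,0,-0.2125,0,0,0],[0,0,-0.25,0,0,0],[0,0,-0.25,0,0,0],[0,0,-0.25,0,0,0]],
])

```text
clock: 31.3
tool_pos: [0.4283, -0.0426, 0.1098]
orientation: [-179.9, 0.1, -90.1]
force: [-0.5, 0.2, -0.4]
opening: 0.0244
gripper_force: 30.0
```

```bash
python3 - <<'E'
from h import *
go(.402,.2966,.11,-85,2)
E
```

```text
clock 31.3 pos [ 0.4283 -0.0426  0.1098] yaw -90.06 F [-0.5  0.2 -0.4] open 0.0244
call 0 shift cm [-1.696e+01  1.330e+00 -1.000e-02] turn z -2.53 len 17.0
call 1 shift cm [-1.7e+01  5.8e-01 -1.0e-02] turn z -2.53 len 17.0
```

To row units: -16.96 cm / 40 = -0.424, 1.33 cm / 40 = 0.0333, -2.5 degrees / 180 = -0.0139.

>>> send_rows([
  [[-0.05,0.004,0,0,0,-0.0028],[-0.125,0.0098,0,0,0,-0.0056],[-0.2125,0.0168,0,0,0,-0.0083],[-0.3,0.0235,0,0,0,-0.0111],[-0.3875,0.0305,0,0,0,-0.0139],[-0.424,0.0333,0,0,0,-0.0139]],
])

```text
clock: 31.8
tool_pos: [0.4143, 0.1295, 0.1082]
orientation: [180.0, -0.0, -87.4]
force: [0.2, 0.5, -0.6]
opening: 0.0244
gripper_force: 30.0
```

To row units: -17 cm / 40 = -0.425, -15 cm / 40 = -0.375, -2.5 degrees / 180 = -0.0139.

>>> send_rows([
  [[-0.05,0.0018,0,0,0,-0.0028],[-0.125,0.0043,0,0,0,-0.0056],[-0.2125,0.0073,0,0,0,-0.0083],[-0.3,0.0103,0,0,0,-0.0111],[-0.375,0.0128,0,0,0,-0.0139],[-0.425,0.0145,0,0,0,-0.0139],[-0.425,0.0145,0,0,0,-0.0139],[-0.425,0.0145,0,0,0,-0.0139]],
])

```text
clock: 32.47
tool_pos: [0.4009, 0.2966, 0.1074]
orientation: [179.9, -0.1, -85.0]
force: [-1.5, 0.0, -0.8]
opening: 0.0239
gripper_force: 30.0
```

To row units: 5 cm / 40 = 0.125, 4.8 cm / 40 = 0.12.

>>> send_rows([
  [[0,0,0.025,0,0,0],[0,0,0.0625,0,0,0],[0,0,0.1,0,0,0],[0,0,0.12,0,0,0],[0,0,0.125,0,0,0],[0,0,0.125,0,0,0],[0,0,0.125,0,0,0]],
])

```text
clock: 33.05
tool_pos: [0.402, 0.2962, 0.0591]
orientation: [-180.0, -0.0, -85.1]
force: [0.6, 0.4, -0.3]
opening: 0.0242
gripper_force: 30.0
```

```bash
python3 - <<'E'
from h import *
go(.402,.2966,.0127,-85)
E
```

```text
clock 33.0 pos [0.402  0.2962 0.0591] yaw -85.07 F [ 0.6  0.4 -0.3] open 0.0242
call 0 shift cm [-0.04 -0.01  4.64] turn z -0.07 len 4.6
```

>>> send_rows([
  [[0,0,0.025,0,0,0],[0,0,0.055,0,0,0],[0,0,0.0825,0,0,0],[0,0,0.1,0,0,0],[0,0,0.11,0,0,0],[0,0,0.115,0,0,0],[0,0,0.1163,0,0,0],[0,0,0.1163,0,0,0]],
])

```text
clock: 33.72
tool_pos: [0.4019, 0.2967, 0.0127]
orientation: [-180.0, 0.0, -85.0]
force: [1.1, -0.2, 0.6]
opening: 0.0247
gripper_force: 30.0
```

>>> send_rows([
  [[0,0,0,0,0,0],[0,0,0,0,0,0],[0,0,0,0,0,0],[0,0,0,0,0,0],[0,0,0,0,0,0],[0,0,0,0,0,0]],
], fingers=0.4)

```text
clock: 34.22
tool_pos: [0.4017, 0.2964, 0.0124]
orientation: [-180.0, 0.0, -85.1]
force: [0.9, -0.3, 0.7]
opening: 0.035
gripper_force: 0.0
```

To row units: -14 cm / 40 = -0.35, -12 cm / 40 = -0.3.

>>> send_rows([
  [[0,0,-0.0125,0,0,0],[0,0,-0.0375,0,0,0],[0,0,-0.0875,0,0,0],[0,0,-0.15,0,0,0],[0,0,-0.225,0,0,0],[0,0,-0.3,0,0,0],[0,0,-0.35,0,0,0],[0,0,-0.35,0,0,0]],
])

```text
clock: 34.88
tool_pos: [0.4034, 0.2984, 0.1574]
orientation: [-179.7, 0.3, -85.0]
force: [0.6, 1.2, -0.3]
opening: 0.0351
gripper_force: 0.0
```

To row units: 22 cm / 40 = 0.55, 20 cm / 40 = 0.5.

>>> send_rows([
  [[0.075,0,0,0,0,0],[0.1625,0,0,0,0,0],[0.25,0,0,0,0,0],[0.3375,0,0,0,0,0],[0.425,0,0,0,0,0],[0.5,0,0,0,0,0],[0.55,0,0,0,0,0],[0.55,0,0,0,0,0]],
])

```text
clock: 35.55
tool_pos: [0.4199, 0.0742, 0.1523]
orientation: [180.0, -0.0, -85.2]
force: [0.7, 0.4, 0.4]
opening: 0.0352
gripper_force: 0.0
```

```bash
python3 - <<'E'
from h import *
print(ctrl.get_obs()["tool_pos"])
s=ctrl.snapshot("top");s2=ctrl.snapshot("scene")
c=lambda i,x0,y0,x1,y1,k:cv2.resize(i[y0:y1,x0:x1,::-1],None,fx=k,fy=k,interpolation=cv2.INTER_CUBIC)
cv2.imwrite("pics/j.png",cv2.vconcat([c(s["img"],135,195,515,325,2),c(s2["img"],80,170,500,450,760/420*.6)[:, :].copy() if 0 else cv2.resize(s2["img"][170:370,100:500,::-1],(760,330))]))
cv2.imwrite("pics/k.png",cv2.hconcat([c(s["img"],135,225,235,325,4),c(s2["img"],100,295,290,440,400/145)[:, :400]]))
E
```

```text
[0.41985791 0.07422232 0.15225094]
```

View pics/j.png

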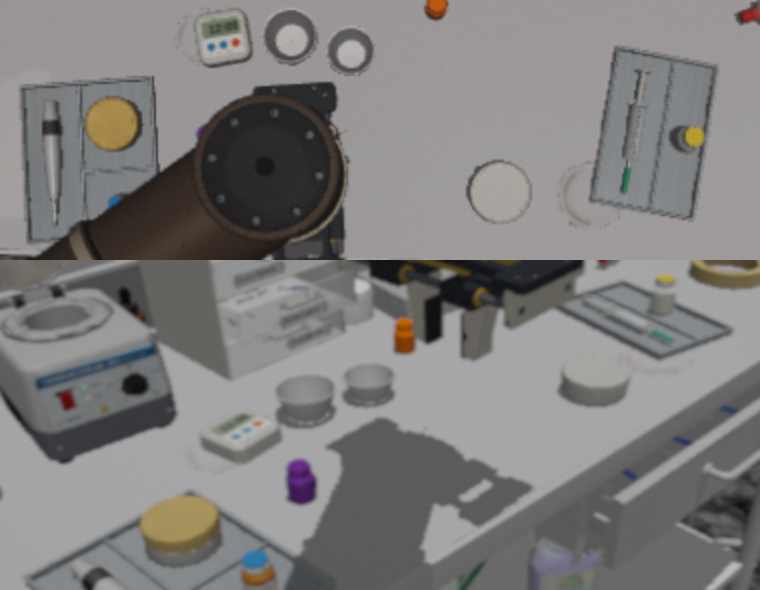

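View pics/k.png

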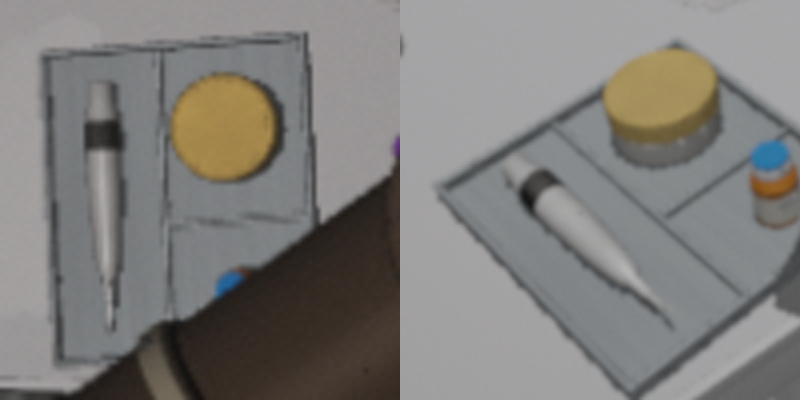

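Both kits are in place. The pot at (225,127) is clear of the ribs, the short vial stands in the small bay at (232,285), the handpiece is flat, and the large pot and look-alikes are untouched. Handing in.

```bash
python3 -c "
from plant import ctrl
print(ctrl.close_job())"
```

```text
the job is handed in; nothing more can be done
None
```

Both kits are made up as asked and the job is handed in at about 36 s on the robot's clock; the final pictures show all five items in their bays and the large pot untouched, but the judge's result was not returned.

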